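# Fit the keyed stone in the edge grinder

### The arm

A 7-joint arm with a two-finger parallel gripper is mounted at the origin on the work surface. World frame = base frame: x ahead of the robot, y to its left, z up, the work surface at z = 0. Lengths are in mm, angles in rad, forces in N, time in s.
With the tool pointing down it reaches from about 425 to 925 mm from the base axis. Payload 6.8 kg.
Tool frame: the origin (TCP) lies at the very end of the fingers, on their centre line; the grasp point (between the pads) lies 19 mm behind it; z points along the fingers, y is the line along which they close (so a half turn about z gives the same grasp; the last joint's range is limited). The gripper opens to 88 mm and grips with 3 to 60 N. Pads are 20 mm wide; open, the fingers measure 115 mm over their backs; the gripper's body (75 mm by 178 mm) begins 61 mm behind the grasp point.
Start: joints at [1.027, 0.477, 0.022, 1.555, -0.011, 1.109, -0.083], TCP at [284.953, -611.923, 197.464] pointing down, gripper open.
Joint ranges: [-2.96, 2.96], [-0.34, 2.1], [-1.41, 1.46], [0.24, 2.44], [-1.37, 4.51], [0.17, 1.92], [-2.96, 2.96]. Speed limits (rad/s): [2.39, 2.39, 3.14, 3.14, 3.14, 3.14, 3.14].

### API

Orientations are given as [roll, pitch, yaw] about the fixed x, y, z axes, in that order (R = Rz(yaw) Ry(pitch) Rx(roll)).
In Python, from cell import arm, cams gives the robot as it stands.
- The arm moves only by the tool carry_out, never from a script. Its argument "steps" is a list that holds one entry, the list of rows, each a list of 7 numbers: the shift along the tool's x, y, z in mm, then the turn, a rotation vector about the tool's x, y, z in rad, then the finger opening in mm, from 0 to 87.8. In form: [[[x, y, z, ax, ay, az, gripper], ...]]. A call has 1 to 12 rows; each row is the pose to reach, as a shift and turn from the pose commanded when the call began, along the tool's axes at that moment; what a row does not reach only later rows make up. A row lasts 1/8 s, in which the tool goes at most 62.5 mm and 10.7 degrees, less where a joint would pass 70% of its speed; a pose out of reach is approached as far as the arm can. A call with a gripper value outside its range is refused whole. The fingers move at their own pace and stop on an object; "squeeze" is the grip in N (left out, the last holds). Time passes only in rows, so rows that repeat a pose let the fingers close. It gives the time, the measured TCP pose, the force, the opening and the grip force at its end, in the units of the state.
- arm.get_obs(): the state, without advancing time (a new reading comes with each control period).
- cams.grab_frame(name): name is "scene" or "top" or "wrist"; returns a dict with "image" (400x640x3 uint8, red, green, blue), "fx", "fy", "cx", "cy" (pixels), "world_to_cam" (4x4, takes a point from world to camera coordinates). Camera axes: x right, y up, looking along -z (the intrinsics and any distortion apply to the point x, -y, -z); pixel columns grow to the right and rows downward; lengths in mm; the calibration is good to about 2 mm. A picture is of the moment at which its call begins. There is no depth.
- arm.finish_job(): hands the job in; it is judged then, once.
The state is a dict: "t": time; "joint_pos": joint angles; "qd": joint speeds; "tau": joint torques, N m; "eef_pos": TCP position; "orientation": TCP orientation; "wrist_force": force on the tool from outside, world axes, zero at the start; "wrist_torque": the same for the moment, N m; "width": finger opening in mm; "grip_force": force on a finger pad.
Only numpy, scipy, OpenCV 4.12 (cv2) and the standard library are available. Lean on these libraries where they do the work, as an engineer would, in place of code of your own. Each camera call takes 0.05 s, during which the arm holds its last target. There are 200 camera calls.

### The job

Take the square-headed grinding stone out of the wooden rack, turn it until the flat on its shank matches the flat of the D-shaped hole in the grinder's leaning spindle, push it fully home so that its shoulder sits flush on the spindle, and let go of it. Then swing the clamp lever beside it all the way over, away from the robot. Leave the felt polishing wheel standing in the rack.

Things in the scene. Friction and masses are not known exactly. Their poses are not given: they have to be found in the camera images.
- stone_head (a point): grinding stone, 129 mm long, 0.42 kg (+-30 %), standing shank down in one of the rack's two holes. Point: centre of its square steel head, the part to grip, 30 x 30 mm in section and 45 mm high. z runs along the axis from shank to head; x points to the side of the shank's flat; the head's faces lie across x and y
- stone_plate (a point): same body and axes, 26.5 mm below stone_head: centre of the dark D-shaped steel plate under the head, 84 mm across, 8 mm thick, cut off straight 26 mm from the axis on the +x side (over the shank's flat), as seen from above. Under it a round grey stone, 80 mm across, 18 mm thick, sticks out beyond the cut; then a shoulder, 52 mm across, 8 mm thick
- stone_shoulder (a point): same body and axes, 56.5 mm below stone_head: middle of the underside of the shoulder, where the shank begins. The shank reaches 50 mm further: a D of 32 mm diameter with its flat 10 mm from the axis on the +x side, tapered by 2.5 mm over its last 6 mm
- socket (a point): centre of the mouth of the grinder's spindle, a steel nose 64 mm across that leans 30 degrees from vertical towards the robot. z points out of the hole along the leaning axis, x to the hole's flat. The hole is 58 mm deep, a D of 35 mm diameter, flat 11.5 mm from the axis on the +x side. With the stone home, stone_shoulder lies here and all axes agree
- spindle (a joint): how far the spindle stands turned about its leaning axis (rad, -1 to 1; positive counter-clockwise seen from outside; socket turns with it). It is braked: about 1.5 N m to turn
- lever_tip (a point): end of the clamp lever's 95 mm arm, whose last 45 mm are a black round grip 18 mm across. Its level pivot lies 140 mm beside the spindle mouth, on the robot's left, 60 mm lower than the mouth, on top of a grey box 100 mm deep and 60 mm wide. The point's y axis is the pivot's direction (to the robot's left); the arm swings across it
- clamp_lever (a joint): swing of the clamp lever: 0 is open (leaning 0.55 rad from upright towards the robot), 1.1 is fully over (0.55 rad away from the robot, at its stop). Little friction (0.12 N m); it stays where it is left
- polisher_mid (a point): felt polishing wheel in the rack's other hole, 84 mm across, 120 mm long, with a round black knob; to be left there. Point: on its axis, half-way up the felt; z up. The rack is a fixed block, 130 x 250 mm, 60 mm high, its two holes 40 mm wide and 120 mm apart; the shoulders of both wheels rest on its top
Things that resemble listed ones, but are neither listed nor needed, are in the scene too. What is shaped like the part that bears stone_head but blue or turquoise is not meant.

How it is judged:
By the outcome, as a careful person would: the job done as asked, in the order asked, and still so for the second after the job is handed in, with the robot touching nothing.
It also fails if it takes over 58 s, if anything falls off the work surface, if the arm or the gripper's body presses on something with over 40 N, if the wrist force passes 120 N, or if a joint passes its speed limit or range.

## Working session

There is one attempt and no reset: what is moved stays moved. The work goes in short steps, Python scripts to look and compute and a tool call to move; the robot and the scene stay as the last step left them, time stands still between calls to the robot, and variables do not carry over. Pictures are saved under pics/ and viewed, at most 10 in all, crops included, and the job is handed in when it is done.

Besides the shell and the picture viewer there is one more tool, called after ">>>" as name(argument=value, ...), one argument or row to a line, values as JSON. carry_out: Moves the arm, as the interface text tells. Its arguments: {"type":"object","properties":{"steps":{"type":"array","items":{"type":"array","items":{"type":"array","items":{"type":"number"}}}},"squeeze":{"type":"number"}},"required":["steps"]}

```bash
mkdir -p pics; cat > h.py <<'E'
import numpy as np, cv2
from cell import arm, cams
from scipy.spatial.transform import Rotation as R
def grab(n,save=None):
    f=cams.grab_frame(n)
    if save: cv2.imwrite(save,f["image"][:,:,::-1])
    return f
def ray(f,u,v):
    M=np.array(f["world_to_cam"]);Rm=M[:3,:3];c=-Rm.T@M[:3,3]
    d=Rm.T@np.array([(u-f["cx"])/f["fx"],-(v-f["cy"])/f["fy"],-1]);return c,d/np.linalg.norm(d)
def onz(f,u,v,z):
    c,d=ray(f,u,v);return c+d*(z-c[2])/d[2]
def tri(*a):
    A=np.zeros((3,3));b=np.zeros(3)
    for f,u,v in a:
        c,d=ray(f,u,v);P=np.eye(3)-np.outer(d,d);A+=P;b+=P@c
    return np.linalg.solve(A,b)
def proj(f,p):
    M=np.array(f["world_to_cam"]);q=M[:3,:3]@np.array(p)+M[:3,3]
    return f["cx"]+f["fx"]*q[0]/-q[2], f["cy"]-f["fy"]*q[1]/-q[2]
E
python3 - <<'E'
from h import *
for n in("scene","top"):
    f=grab(n,f"pics/{n}0.png"); print(n,[k for k in f],f["fx"],f["cx"],f["cy"],ray(f,320,200))
a=cv2.imread("pics/scene0.png");b=cv2.imread("pics/top0.png")
print(arm.get_obs())
E
```

```text
scene ['image', 'fx', 'fy', 'cx', 'cy', 'world_to_cam'] 496.417759473192 315.6444860361029 206.13013543918137 (array([1123.41105803, -482.60978583, 1097.54027016]), array([-0.4780713 ,  0.39256792, -0.78570876]))
top ['image', 'fx', 'fy', 'cx', 'cy', 'world_to_cam'] 490.5108500165161 323.0038801217734 203.15455734467426 (array([ 419.32235441,  -20.73332153, 1212.13929599]), array([ 0.12622617,  0.02074963, -0.99178446]))
{'t': 0.1, 'joint_pos': array([ 1.02687   ,  0.47773632,  0.02236424,  1.55627536, -0.011522  ,
        1.10928853, -0.08310167]), 'qd': array([ 0.00121259, -0.00277819, -0.00102598, -0.00347423, -0.00113305,
       -0.00068501,  0.00110811]), 'tau': array([ 4.66641723e-03, -5.84093463e+01,  1.54026546e+00, -2.73310035e+01,
       -5.41809364e-02,  1.31315863e-02,  4.26624581e-05]), 'eef_pos': array([ 284.71199092, -611.41589416,  196.59932404]), 'orientation': array([-3.14001682e+00,  1.04468304e-04,  4.35816570e-01]), 'wrist_force': array([ 0.56225066, -0.31433443, -0.40236959]), 'wrist_torque': array([-0.03212185, -0.02283203, -0.04896069]), 'grip_force': 0.0, 'width': 88.03791587480721}
```

View pics/scene0.png

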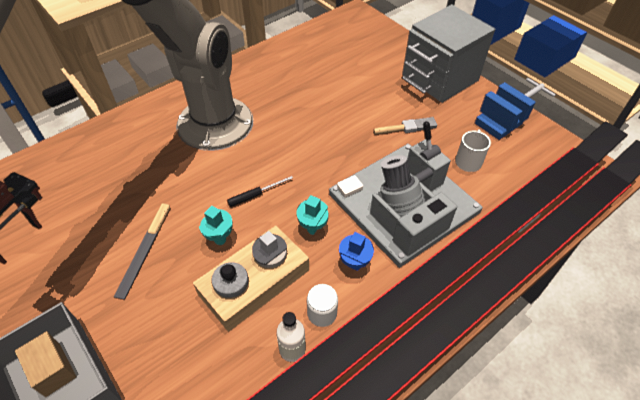

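View pics/top0.png

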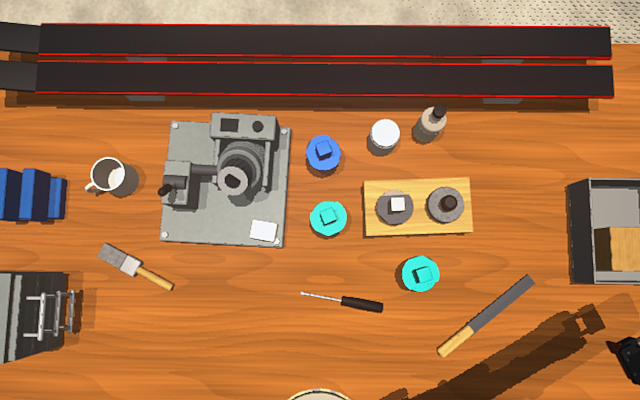

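Candidates for the stone:
- Steel square head in the rack: scene (268,240), top (397,204). This is the one I choose.
- Turquoise square heads: top (328,217) and (421,272). Rejected by colour.
- Blue square head: top (323,150). Rejected by colour.
- Black-knobbed polisher in the rack: top (447,203). This stays.

The spindle is at top (233,180), and the lever grip is at about top (165,190). I'll check these in one close crop.

```bash
python3 - <<'E'
from h import *
a=cv2.imread("pics/scene0.png");b=cv2.imread("pics/top0.png")
r=lambda i,u,v,w,h:cv2.resize(i[v:v+h,u:u+w],(400,300),interpolation=cv2.INTER_CUBIC)
o=np.vstack([np.hstack([r(b,360,165,80,60),r(a,235,215,80,60)]),np.hstack([r(b,155,120,120,90),r(a,360,110,120,90)])])
cv2.imwrite("pics/c0.png",o)
E
```

```text
(no output)
```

View pics/c0.png

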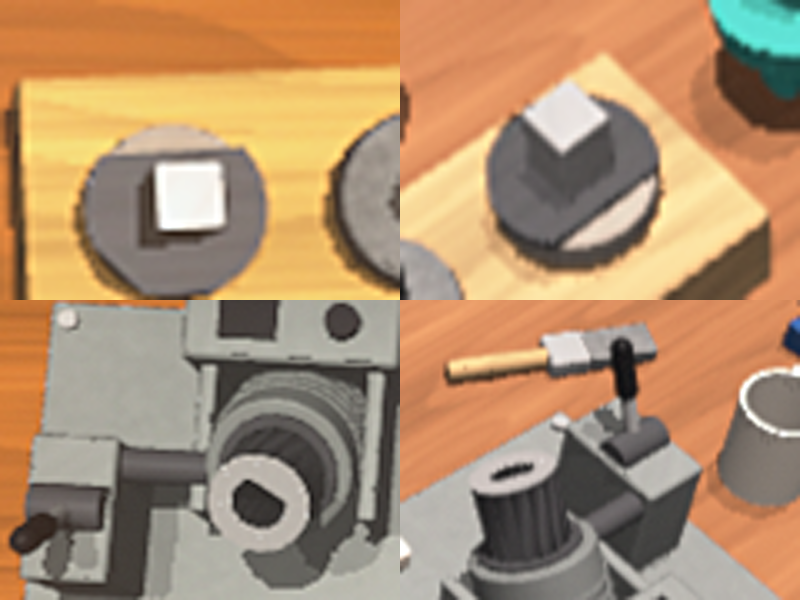

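The crop confirms the choice: a steel head with its cut (+x side) facing away from the robot, towards world +x. The spindle's D-hole is visible at top (232,180) with its flat towards the upper right. Next I'll measure.

```bash
python3 - <<'E'
from h import *
T=grab("top");S=grab("scene")
def blob(f,x0,y0,w,h,fn,seed):
    m=np.zeros(f["image"].shape[:2],np.uint8); i=f["image"].astype(int)
    m[y0:y0+h,x0:x0+w]=fn(i)[y0:y0+h,x0:x0+w]*255
    n,l,s,c=cv2.connectedComponentsWithStats(m)
    k=min(range(1,n),key=lambda j:np.hypot(*(c[j]-seed)) if s[j,4]>15 else 1e9)
    return c[k],s[k],(l==k).astype(np.uint8)
gray=lambda lo,sp:(lambda i:(i.min(2)>lo)&(np.ptp(i,axis=2)<sp))
for p in [(398,204),(380,204),(397,193)]: print("T",T["image"][p[1],p[0]])
for p in [(268,239),(394,153),(386,161)]: print("S",S["image"][p[1],p[0]])
for p in [(222,180),(233,172),(243,187),(233,180)]: print("T",T["image"][p[1],p[0]])
ht=blob(T,375,185,45,40,gray(215,30),(398,204)); hs=blob(S,250,225,40,30,gray(175,25),(268,239))
print(ht[:2],hs[:2]); P=tri((T,*ht[0]),(S,*hs[0])); print("headtop",P,[proj(f,P) for f in(T,S)])
r=cv2.minAreaRect(cv2.findNonZero(ht[2])); q=[onz(T,*u,P[2])[:2] for u in cv2.boxPoints(r)]
print(np.round(q,1),[np.degrees(np.arctan2(*(q[k+1]-q[k])[::-1])) for k in range(3)])
m=lambda i:(i.min(2)>140)&(i[:,:,0]-i[:,:,1]>3)
for f,b,s in((T,(205,160,50,45),(233,180)),(S,(375,140,45,40),(394,158))):
    bl=blob(f,*b,m,s); c=max(cv2.findContours(bl[2],0,1)[0],key=len); print("ring",bl[1],cv2.fitEllipse(cv2.convexHull(c)))
E
```

```text
T [244 245 240]
T [130 121 117]
T [221 194 170]
S [233 227 224]
S [188 187 182]
S [210 200 196]
T [189 183 173]
T [187 182 173]
T [188 181 174]
T [53 51 48]
(array([397.34210526, 203.69078947]), array([391, 198,  14,  13, 152], dtype=int32)) (array([267.54471545, 237.92682927]), array([260, 232,  16,  13, 123], dtype=int32))
headtop [ 549.79450423 -168.61449839  137.23344715] [(np.float64(397.2839358129585), np.float64(203.65375311101545)), (np.float64(267.47968253925717), np.float64(237.93055786756827))]
[[ 561.9 -154.4]
 [ 564.9 -181.1]
 [ 537.7 -183.5]
 [ 534.7 -157. ]] [np.float64(-83.64352795809921), np.float64(-174.76549275012957), np.float64(96.35819911079606)]
ring [218 167  30  28 493] ((231.94058227539062, 180.64556884765625), (28.092641830444336, 30.641862869262695), 118.111328125)
ring [380 151  27  17 223] ((394.0791015625, 159.97923278808594), (13.234071731567383, 29.369121551513672), 66.64571380615234)
```

```bash
python3 - <<'E'
from h import *
T=grab("top");S=grab("scene")
M=tri((T,231.9,180.6),(S,394.1,160.0)); print("mouth",M,proj(T,M),proj(S,M))
# hole contour on mouth plane, lean towards robot
ps={}
for f,b,(u,v) in((T,(215,165,35,32),(232,180)),(S,(380,148,30,25),(394,159))):
    g=cv2.cvtColor(f["image"],cv2.COLOR_RGB2GRAY); 
    x,y,w,h=b; m=np.zeros_like(g); m[y:y+h,x:x+w]=(g[y:y+h,x:x+w]<120)*255
    n,l,s,c=cv2.connectedComponentsWithStats(m); k=min((j for j in range(1,n) if s[j,4]>15),key=lambda j:np.hypot(*(c[j]-(u,v)))); print(s[k],c[k])
    ct=cv2.findContours((l==k).astype(np.uint8),0,1)[0][0][:,0]
    n_=np.array([-.5,0,3**.5/2]);ex=np.array([3**.5/2,0,.5]);ey=np.array([0,1,0])
    q=[]
    for p in ct:
        c0,d=ray(f,*map(float,p)); X=c0+d*((M-c0)@n_)/(d@n_)-M; q.append((X@ex,X@ey))
    q=np.array(q); print(np.round(np.c_[np.degrees(np.arctan2(q[:,1],q[:,0])),np.hypot(*q.T)]).astype(int).tolist())
# axis yaw: grinder plate edges in top view
o=arm.get_obs()
h=np.array([550,-168.6])
# view pose: hold tool down; delta in tool frame
Rt=R.from_euler('xyz',o["orientation"])
tgt=np.array([550-60,-168.6,330]); print("tool shift to view",Rt.inv().apply(tgt-o["eef_pos"]),"yaw",o["orientation"])
W=grab("wrist"); Mw=np.array(W["world_to_cam"]); c=-Mw[:3,:3].T@Mw[:3,3]; print("wristcam offset in tool",Rt.inv().apply(c-o["eef_pos"]), "axis in tool",Rt.inv().apply(-Mw[2,:3]),W["fx"])
E
```

```text
mouth [589.54622697 188.70856046 193.69538413] (np.float64(231.06118594590004), np.float64(179.97633667397096)) (np.float64(393.2276104062778), np.float64(160.18714014537736))
[225 174  16  14 159] [231.67295597 181.0754717 ]
[[23, 14], [35, 14], [49, 13], [62, 14], [71, 13], [81, 13], [91, 13], [101, 13], [110, 14], [118, 15], [129, 15], [141, 15], [151, 16], [159, 15], [168, 16], [176, 16], [-177, 16], [-169, 16], [-162, 17], [-155, 17], [-149, 18], [-139, 18], [-134, 19], [-129, 18], [-119, 19], [-112, 18], [-105, 17], [-96, 19], [-90, 17], [-81, 15], [-80, 13], [-67, 12], [-52, 11], [-45, 9], [-28, 10], [-14, 12], [-3, 11], [6, 13], [14, 14]]
[387 159  13   5  36] [393.25       160.94444444]
[[92, 6], [48, 2], [160, 2], [-175, 4], [-169, 7], [-131, 8], [-139, 11], [-119, 14], [-107, 17], [-98, 16], [-88, 15], [-77, 14], [-66, 14], [-62, 9], [-46, 10], [-33, 12], [-11, 8], [-3, 11], [1, 14], [4, 16], [22, 16], [43, 14], [49, 12], [57, 10], [71, 8]]
tool shift to view [ 373.04073662 -315.21311027 -132.70492073] yaw [-3.14103326e+00  7.00560465e-05  4.35787348e-01]
wristcam offset in tool [ 6.62706121e+01 -8.41781800e-02 -1.87689674e+02] axis in tool [-2.41726006e-01 -3.73709516e-04  9.70344474e-01] 347.9062639633509
```

>>> carry_out(
  steps=[
    [[30, -20, -18, 0, 0, -0.1, 87], [85, -58, -18, 0, 0, -0.25, 87], [140, -95, -18, 0, 0, -0.4, 87], [195, -132, -18, 0, 0, -0.55, 87], [250, -169, -18, 0, 0, -0.7, 87], [305, -206, -18, 0, 0, -0.85, 87], [355, -240, -18, 0, 0, -1.0, 87], [395, -267, -18, 0, 0, -1.12, 87], [420, -284, -18, 0, 0, -1.2, 80], [427, -289, -18, 0, 0, -1.22, 70], [427, -289, -18, 0, 0, -1.22, 65], [427, -289, -18, 0, 0, -1.22, 65]],
  ],
)

```text
t: 1.85
eef_pos: [549.1, -171.9, 215.3]
orientation: [-3.141, 0.001, 1.652]
wrist_force: [-0.6, -0.4, 0.2]
width: 65.2
grip_force: 0.0
```

```bash
python3 - <<'E'
from h import *
o=arm.get_obs(); print(o["t"],o["eef_pos"],o["orientation"],o["joint_pos"],o["wrist_force"])
W=grab("wrist","pics/w1.png")
for p in([550,-168.6,139],[550,-168.6,94]): print(proj(W,p))
E
```

```text
1.85 [ 549.14440354 -171.94556905  215.34305611] [-3.14089831e+00  8.74680520e-04  1.65183612e+00] [ 0.52015188  0.32765155 -0.40685666  1.7564848   0.14546609  1.08741563
  0.14577981] [-0.63137274 -0.35143989  0.23751654]
(np.float64(320.7764519144805), np.float64(197.7737661703251))
(np.float64(320.7739699209748), np.float64(186.31498826397237))
```

View pics/w1.png

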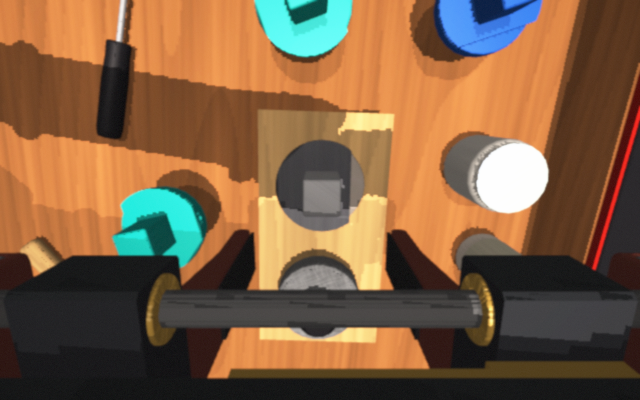

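The head top is at (322,197), within 1 mm of the prediction at (321,198). Its edges are parallel to the fingers and the cut faces image-right, which is world +x. I'll descend and grip.

>>> carry_out(
  steps=[
    [[2, 1, 30, 0, 0, 0, 65], [2, 1, 70, 0, 0, 0, 65], [2, 1, 100, 0, 0, 0, 65], [2, 1, 113, 0, 0, 0, 65], [2, 1, 116, 0, 0, 0, 65], [2, 1, 116, 0, 0, 0, 50], [2, 1, 116, 0, 0, 0, 40], [2, 1, 116, 0, 0, 0, 20], [2, 1, 116, 0, 0, 0, 20], [2, 1, 116, 0, 0, 0, 20], [2, 1, 116, 0, 0, 0, 20], [2, 1, 116, 0, 0, 0, 20]],
  ],
  squeeze=50,
)

```text
t: 3.4
eef_pos: [550.8, -167.7, 99.8]
orientation: [-3.142, 0.0, 1.656]
wrist_force: [-2.0, -0.3, 5.7]
width: 29.3
grip_force: 49.9
```

>>> carry_out(
  steps=[
    [[0, 0, -10, 0, 0, 0, 20], [0, 0, -30, 0, 0, 0, 20], [0, 0, -60, 0, 0, 0, 20], [0, 0, -95, 0, 0, 0, 20], [0, 0, -130, 0, 0, 0, 20], [0, 0, -165, 0, 0, 0, 20], [0, 0, -185, 0, 0, 0, 20], [0, 0, -190, 0, 0, 0, 20], [0, 0, -190, 0, 0, 0, 20]],
  ],
)

```text
t: 4.53
eef_pos: [550.3, -167.5, 288.6]
orientation: [-3.14, -0.0, 1.656]
wrist_force: [0.0, -0.6, -5.3]
width: 29.4
grip_force: 49.9
```

```bash
python3 - <<'E'
from h import *
o=arm.get_obs(); print(o["t"],o["eef_pos"],o["orientation"],o["wrist_force"],o["width"])
T=grab("top","pics/t2.png");S=grab("scene","pics/s2.png")
r=lambda i,u,v,w,h,W,H:cv2.resize(i[v:v+h,u:u+w],(W,H),interpolation=cv2.INTER_CUBIC)
a=cv2.imread("pics/s2.png");b=cv2.imread("pics/t2.png")
cv2.imwrite("pics/c2.png",np.hstack([r(b,155,105,140,145,580,600),np.vstack([r(b,217,166,30,30,220,220),r(a,225,140,110,130,220,260),np.zeros((120,220,3),np.uint8)])]))
E
```

```text
4.525 [ 550.33331189 -167.503323    288.59348669] [-3.14036629e+00 -4.44339648e-04  1.65583587e+00] [ 0.03929492 -0.60731075 -5.33457536] 29.436332934404895
```

View pics/c2.png

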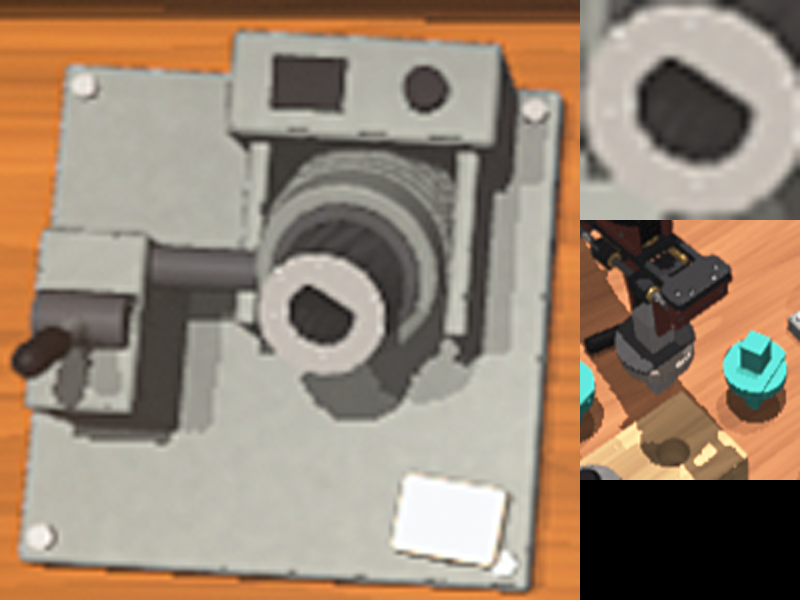

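The stone is held (5.3 N of weight). The baseplate screws in the crop, at (84,83), (535,110), (41,537) and (505,563), give the grinder's yaw. The flat of the hole runs from (672,58) to (750,105) in the inset.

```bash
cat >> h.py <<'E'
def sock(yaw,phi):  # columns x,y,z of socket
    return R.from_euler('z',yaw)*R.from_euler('y',-np.pi/6)*R.from_euler('z',phi)
def tgt(M,yaw,phi,d,o,L=39.8):
    Rs=sock(yaw,phi).as_matrix(); x,y,z=Rs.T
    Rt=R.from_matrix(np.c_[np.cross(x,-z),x,-z]); p=np.array(M)+(d+L)*z
    R0=R.from_euler('xyz',o["orientation"])
    return p,Rt,R0.inv().apply(p-o["eef_pos"]),(R0.inv()*Rt).as_rotvec()
E
python3 - <<'E'
from h import *
T=grab("top");S=grab("scene")
s=[onz(T,u/4.143+155-.4,v/4.143+105-.4,15) for u,v in((84,83),(535,110),(41,537),(505,563))]
print(np.round(s,1))
a=lambda p,q:np.degrees(np.arctan2(*(q-p)[:2][::-1]))
print(a(s[1],s[0])-90,a(s[3],s[2])-90,a(s[2],s[0]),a(s[3],s[1]))
yaw=np.radians(np.mean([a(s[1],s[0])-90,a(s[3],s[2])-90,a(s[2],s[0]),a(s[3],s[1])])); print("yaw",yaw)
ft=[((672-580)/7.333+217-.4,58/7.333+166-.4),((750-580)/7.333+217-.4,105/7.333+166-.4)]
B=sock(yaw,0).as_matrix()
M=np.array([589.2,188.5,193.7])
q=[]
for f in ft:
    c,d=ray(T,*f); X=c+d*((M-c)@B[:,2])/(d@B[:,2])-M; q.append(B.T@X)
q=np.array(q);e=q[0]-q[1];print(np.round(q,1),"phi deg",np.degrees(np.arctan2(e[1],e[0]))-90, "dist",np.abs(np.cross(e[:2],q[0,:2]))/np.hypot(*e[:2]))
phi=np.arctan2(e[1],e[0])-np.pi/2
# ring ellipse predicted centre check
o=arm.get_obs()
p,Rt,sh,rv=tgt(M,yaw,phi,90,o); print("target",p,"shift",sh,"rv",rv)
print(R.from_euler('xyz',o["orientation"]).as_matrix())
E
```

```text
[[759.1 372.2  15. ]
 [744.6  97.4  15. ]
 [483.2 384.3  15. ]
 [471.  109.2  15. ]]
-3.0169641586716267 -2.5329175433828794 -2.5206125333338303 -2.45496327401798
yaw -0.04592597220447556
[[ 14.6   3.8  -0. ]
 [  1.6 -18.3   0. ]] phi deg -30.526954152609754 dist 10.664619165301144
target [524.36843135 191.47954793 306.11009741] shift [359.86935085   4.69659037 -17.62741954] rv [-0.52461553  0.10629155  0.64814243]
[[-8.50362665e-02  9.96375725e-01 -2.06117966e-03]
 [ 9.96377547e-01  8.50376903e-02  6.13113023e-04]
 [ 7.86168890e-04 -2.00157629e-03 -9.99997688e-01]]<stdin>:14: DeprecationWarning: Arrays of 2-dimensional vectors are deprecated. Use arrays of 3-dimensional vectors instead. (deprecated in NumPy 2.0)
```

>>> carry_out(
  steps=[
    [[20, 0, -10, 0, 0, 0, 20], [60, 1, -25, -0.05, 0.01, 0.06, 20], [110, 1, -40, -0.13, 0.03, 0.16, 20], [165, 2, -50, -0.21, 0.04, 0.26, 20], [220, 3, -50, -0.29, 0.06, 0.36, 20], [270, 4, -45, -0.37, 0.08, 0.46, 20], [310, 4, -35, -0.45, 0.09, 0.56, 20], [340, 4, -25, -0.5, 0.1, 0.62, 20], [355, 5, -18, -0.525, 0.106, 0.648, 20], [360, 5, -18, -0.525, 0.106, 0.648, 20], [360, 5, -18, -0.525, 0.106, 0.648, 20], [360, 5, -18, -0.525, 0.106, 0.648, 20]],
  ],
)

```text
t: 6.22
eef_pos: [525.8, 190.3, 307.9]
orientation: [2.677, -0.257, 1.051]
wrist_force: [0.7, -0.2, -4.8]
width: 29.6
grip_force: 49.9
```

```bash
cat > look.py <<'E'
from h import *
import sys
o=arm.get_obs(); print(o["t"],o["eef_pos"],o["joint_pos"],o["wrist_force"],o["width"])
M=np.array([589.2,188.5,193.7]);yaw=-.0459;phi=np.radians(-30.5)
p,Rt,sh,rv=tgt(M,yaw,phi,float(sys.argv[1]),o); print("err shift(tool)",sh,"rv",rv)
E
python3 - <<'E'
import sys;sys.argv=['',"90"]
exec(open("look.py").read())
T=grab("top","pics/t3.png");S=grab("scene","pics/s3.png");W=grab("wrist","pics/w3.png")
B=sock(yaw,0).as_matrix();t=np.linspace(0,2*np.pi,73)
for n,f in(("T",T),("S",S)):
    q=np.array([proj(f,M+B@[32*np.cos(a),32*np.sin(a),0]) for a in t]);print(n,"ring bbox",q.min(0),q.max(0))
r=lambda i,u,v,w,h,W,H:cv2.resize(i[v:v+h,u:u+w],(W,H),interpolation=cv2.INTER_CUBIC)
a,b,w=[cv2.imread(f"pics/{k}3.png") for k in "stw"]
cv2.imwrite("pics/c3.png",np.vstack([np.hstack([r(a,350,80,100,100,400,400),r(b,180,130,100,100,400,400)]),np.hstack([r(w,0,0,640,400,320,200),np.zeros((200,480,3),np.uint8)])]))
E
```

```text
6.225 [525.78271486 190.34456346 307.8988195 ] [ 0.17991176 -0.01609769 -0.82602847  2.04069212  0.47351468  0.75204995
 -1.51945939] [ 0.71779727 -0.23516113 -4.7899293 ] 29.560736027709634
err shift(tool) [-0.18227875 -2.40743579  0.80953143] rv [ 0.00298849  0.00044308 -0.00182226]
T ring bbox [216.07250502 165.72993635] [246.25357299 194.20456339]
S ring bbox [380.37576635 154.17342697] [405.93241836 166.31321622]
```

View pics/c3.png

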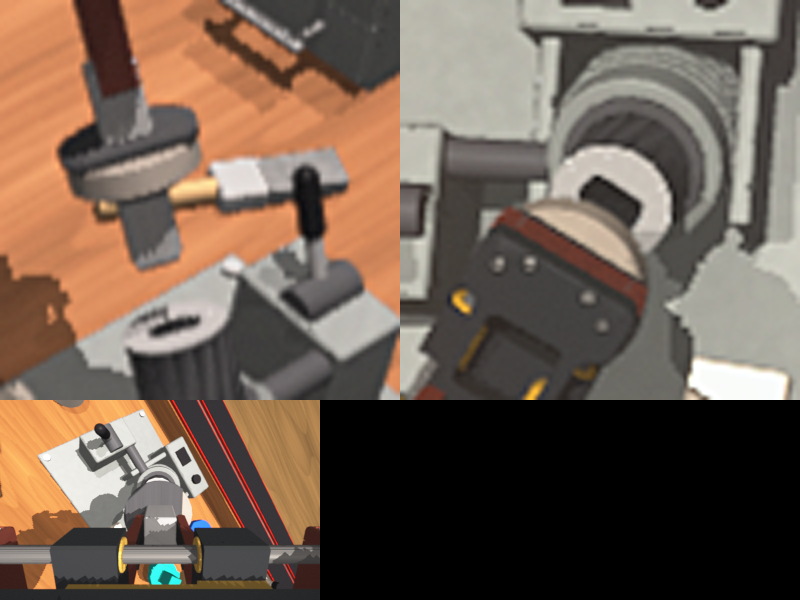

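The stone hangs correctly above the spindle: the scene crop shows its shank at (152,240) over the mouth at (180,325). The ring appears about 1.5 px off the predicted mouth in both views, so I'll refine the mouth position from the first pictures.

```bash
python3 - <<'E'
from h import *
T=grab("top");S=grab("scene");M=np.array([589.2,188.5,193.7]);yaw=-.0459
B=sock(yaw,0).as_matrix();t=np.linspace(0,2*np.pi,73)
for n,f,fn,b,sd in(("T",T,"pics/top0.png",(205,155,50,50),(222,180)),("S",S,"pics/scene0.png",(374,146,42,30),(386,161))):
    q=np.array([proj(f,M+B@[32*np.cos(a),32*np.sin(a),0]) for a in t],np.float32);print(n,"pred",cv2.fitEllipse(q))
    g=cv2.imread(fn); x,y,w,h=b
    print(cv2.cvtColor(g,cv2.COLOR_BGR2GRAY)[sd[1]-12:sd[1]+14:1,sd[0]+8].tolist())
    for th in(155,165,175):
        m=np.zeros(g.shape[:2],np.uint8);m[y:y+h,x:x+w]=((g[y:y+h,x:x+w].min(2)>th))*255
        n_,l,s,c=cv2.connectedComponentsWithStats(m); k=l[sd[1],sd[0]]
        if k==0: continue
        ct=max(cv2.findContours((l==k).astype(np.uint8),0,1)[0],key=len); print(th,s[k],cv2.fitEllipse(cv2.convexHull(ct)))
E
```

```text
T pred ((231.15750122070312, 179.96656799316406), (27.754526138305664, 30.87095069885254), 118.33441162109375)
[183, 182, 180, 181, 187, 170, 85, 36, 50, 52, 51, 51, 54, 56, 58, 57, 55, 51, 43, 106, 179, 186, 182, 181, 181, 186]
155 [207 167  41  38 815] ((225.78927612304688, 187.76446533203125), (34.776485443115234, 47.5253791809082), 42.79839324951172)
165 [207 167  40  38 737] ((225.64772033691406, 187.82666015625), (33.613800048828125, 47.46503829956055), 41.654266357421875)
S pred ((393.155517578125, 160.2454376220703), (10.427099227905273, 26.311073303222656), 75.06018829345703)
[160, 154, 165, 187, 187, 185, 190, 200, 205, 190, 124, 44, 36, 92, 166, 203, 206, 190, 125, 50, 39, 41, 43, 44, 46, 50]
155 [374 146  42  30 455] ((391.6570129394531, 160.71490478515625), (16.00397491455078, 55.3447380065918), 59.29364776611328)
165 [374 146  42  30 441] ((391.6152648925781, 160.63063049316406), (16.38213348388672, 54.67984390258789), 59.42343521118164)
175 [374 146  37  30 400] ((390.44281005859375, 161.43072509765625), (15.403220176696777, 51.65568161010742), 57.748046875)
```

```bash
python3 - <<'E'
from h import *
T=grab("top");S=grab("scene")
for s in((393.3,161.5),(393.8,161.5),(394.3,161.5),(393.8,161)):
    M=tri((T,231.9,180.6),(S,*s)); print(s,np.round(M,1),np.round(np.r_[proj(T,M),proj(S,M)],1))
# check stone shank tip in scene vs prediction
o=arm.get_obs();Rt=R.from_euler('xyz',o["orientation"])
for L in(39.8,89.8): print(L,proj(S,o["eef_pos"]+Rt.apply([0,0,L])),[np.round(proj(S,o["eef_pos"]+Rt.apply([16*np.cos(a),16*np.sin(a),L])),1).tolist() for a in np.arange(0,6.28,.785)])
E
```

```text
(393.3, 161.5) [589.6 188.6 188.7] [231.6 180.4 393.  161.6]
(393.8, 161.5) [590.  189.2 188.5] [231.3 180.2 393.2 161.6]
(394.3, 161.5) [590.4 189.7 188.3] [231.1 180.  393.5 161.7]
(393.8, 161) [589.7 188.9 190.3] [231.3 180.2 393.2 161.1]
39.8 (np.float64(384.7897739117911), np.float64(126.56831348532472)) [[391.3, 124.6], [390.2, 126.6], [385.8, 128.7], [380.9, 129.4], [378.3, 128.5], [379.5, 126.5], [383.8, 124.5], [388.6, 123.7]]
89.8 (np.float64(389.6303937914553), np.float64(145.47164191900004)) [[396.0, 143.6], [394.9, 145.7], [390.7, 147.7], [385.8, 148.4], [383.2, 147.4], [384.4, 145.2], [388.6, 143.3], [393.4, 142.6]]
```

```bash
sed -i 's/M=np.array(\[.*\]);yaw/M=np.array([589.6,188.2,190.0]);yaw/' look.py; python3 look.py 56; python3 look.py 45
```

```text
6.575 [525.40928907 191.175793   307.50145624] [ 0.17955683 -0.01568159 -0.82759793  2.04133312  0.47460325  0.75145512
 -1.52093204] [-0.39689378  0.42122872 -5.04884775] 30.164449747152727
err shift(tool) [-1.60633864 -2.75758971 38.08155424] rv [ 0.00265841 -0.00019773 -0.0006497 ]
6.575 [525.40928907 191.175793   307.50145624] [ 0.17955683 -0.01568159 -0.82759793  2.04133312  0.47460325  0.75145512
 -1.52093204] [-0.39689378  0.42122872 -5.04884775] 30.164449747152727
err shift(tool) [-1.60852316 -2.78683145 49.08151515] rv [ 0.00265841 -0.00019773 -0.0006497 ]
```

>>> carry_out(
  steps=[
    [[-1.5, -2.5, 10, 0, 0, 0, 20], [-1.5, -2.5, 22, 0, 0, 0, 20], [-1.5, -2.5, 32, 0, 0, 0, 20], [-1.5, -2.5, 38, 0, 0, 0, 20], [-1.5, -2.5, 38, 0, 0, 0, 20], [-1.5, -2.5, 38, 0, 0, 0, 20]],
  ],
)

```text
t: 7.32
eef_pos: [541.9, 191.0, 273.4]
orientation: [2.677, -0.258, 1.054]
wrist_force: [-1.2, -0.3, -4.5]
width: 29.7
grip_force: 49.9
```

```bash
python3 look.py 56; python3 - <<'E'
from h import *
S=grab("scene","pics/s4.png");T=grab("top","pics/t4.png")
r=lambda i,u,v,w,h,W,H:cv2.resize(i[v:v+h,u:u+w],(W,H),interpolation=cv2.INTER_CUBIC)
cv2.imwrite("pics/c4.png",np.hstack([r(cv2.imread("pics/s4.png"),365,110,50,70,400,560),r(cv2.imread("pics/t4.png"),205,145,50,70,400,560)]))
E
```

```text
7.325 [541.91279799 190.9802259  273.44651537] [ 0.16234466  0.06293528 -0.82961989  2.06426377  0.60282772  0.7074689
 -1.63554773] [-1.18280203 -0.25129018 -4.47025782] 29.72395064295107
err shift(tool) [-0.68972751 -0.0102925   0.34833143] rv [ 2.70604886e-03 -1.03889569e-03 -2.41010859e-05]
```

View pics/c4.png

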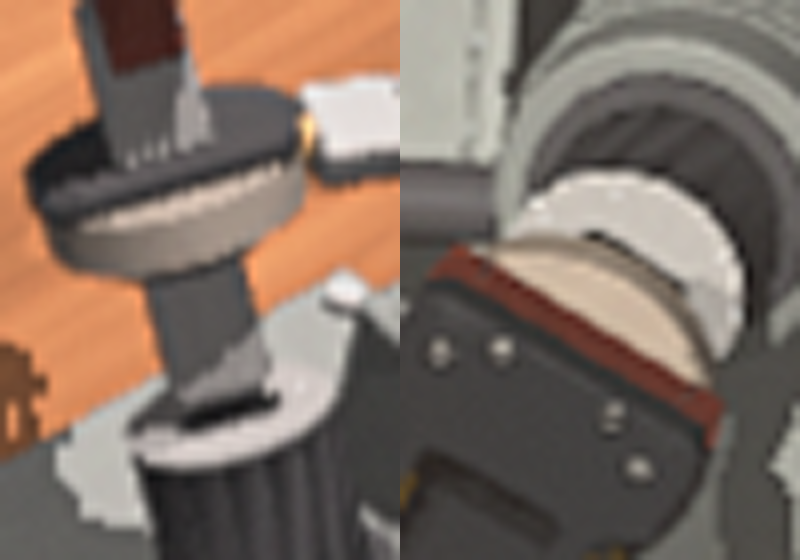

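The scene crop shows the shank tip (centre about 222,400) just above the D-hole's near lip at (185–280, 410). In the top crop the flat's edge runs parallel to the plate's cut. It is aligned to about 1 mm, so I'll start inserting.

>>> carry_out(
  steps=[
    [[0, 0, 3, 0, 0, 0, 20], [0, 0, 6, 0, 0, 0, 20], [0, 0, 9, 0, 0, 0, 20], [0, 0, 12, 0, 0, 0, 20], [0, 0, 12, 0, 0, 0, 20]],
  ],
)

```text
t: 8.05
eef_pos: [547.8, 190.3, 262.3]
orientation: [2.678, -0.257, 1.053]
wrist_force: [0.2, -0.3, -5.3]
width: 29.4
grip_force: 49.9
```

```bash
python3 look.py 44; python3 -c "
from h import *
o=arm.get_obs();Rt=R.from_euler('xyz',o['orientation']);print(Rt.inv().apply(o['wrist_force']-np.array([0,0,-5])),Rt.inv().apply(o['wrist_torque']))"
```

```text
8.05 [547.8324723  190.32344584 262.33259997] [ 0.15316757  0.08987267 -0.82394922  2.06913579  0.64506859  0.69635506
 -1.67150754] [ 0.23066944 -0.29903959 -5.27873583] 29.38727647218278
err shift(tool) [-0.1501336   0.14899627 -0.2473613 ] rv [ 1.99455272e-03 -7.78403564e-05 -1.17399541e-04]
[-0.21169591  0.20763962  0.36386448] [ 1.01175426 -0.5592123  -0.0153409 ]
```

>>> carry_out(
  steps=[
    [[0, 0, 3, 0, 0, 0, 20], [0, 0, 6, 0, 0, 0, 20], [0, 0, 9, 0, 0, 0, 20], [0, 0, 12, 0, 0, 0, 20], [0, 0, 12, 0, 0, 0, 20]],
  ],
)

```text
t: 8.68
eef_pos: [553.8, 190.0, 252.0]
orientation: [2.678, -0.257, 1.053]
wrist_force: [0.2, 0.7, -5.6]
width: 30.1
grip_force: 49.9
```

```bash
cat > ft.py <<'E'
from h import *
o=arm.get_obs();Rt=R.from_euler('xyz',o['orientation']);print("F tool",Rt.inv().apply(o['wrist_force']-np.array([0,0,-5])),"T",Rt.inv().apply(o['wrist_torque']))
E
python3 look.py 32;python3 ft.py
```

```text
8.675 [553.84310989 190.03904779 252.02008161] [ 0.14280049  0.11547774 -0.8165382   2.07293369  0.68672     0.68589236
 -1.70684754] [ 0.22818233  0.73139076 -5.63151524] 30.0827683718046
err shift(tool) [-0.17084739  0.09736675 -0.18704594] rv [ 0.0020913  -0.00012753 -0.00018117]
F tool [ 0.56355187 -0.5045987   0.64311784] T [ 0.94378264 -0.61576914 -0.01847166]
```

Smooth entry with no side force, so I'll continue.

>>> carry_out(
  steps=[
    [[0, 0, 4, 0, 0, 0, 20], [0, 0, 8, 0, 0, 0, 20], [0, 0, 12, 0, 0, 0, 20], [0, 0, 16, 0, 0, 0, 20], [0, 0, 20, 0, 0, 0, 20], [0, 0, 20, 0, 0, 0, 20]],
  ],
)

```text
t: 9.43
eef_pos: [563.9, 189.5, 234.6]
orientation: [2.678, -0.257, 1.053]
wrist_force: [0.4, 0.2, -5.8]
width: 29.6
grip_force: 49.9
```

```bash
python3 look.py 12;python3 ft.py
```

```text
9.425 [563.85578354 189.52622374 234.60156199] [ 0.12351083  0.1579637  -0.8001965   2.07803433  0.75559006  0.66955236
 -1.76455684] [ 0.36712393  0.215908   -5.81991427] 29.60424950272663
err shift(tool) [-0.11173942  0.09377113 -0.28474972] rv [ 1.97426109e-03  2.48652794e-05 -1.42953419e-04]
F tool [ 0.14911629 -0.20675735  0.88807172] T [ 1.00969284 -0.60425006 -0.02642038]
```

>>> carry_out(
  steps=[
    [[0, 0, 4, 0, 0, 0, 20], [0, 0, 8, 0, 0, 0, 20], [0, 0, 9, 0, 0, 0, 20], [0, 0, 10, 0, 0, 0, 20], [0, 0, 11, 0, 0, 0, 20], [0, 0, 11, 0, 0, 0, 20]],
  ],
)

```text
t: 10.18
eef_pos: [569.4, 189.4, 225.6]
orientation: [2.677, -0.257, 1.053]
wrist_force: [-0.6, 0.1, -5.1]
width: 29.5
grip_force: 49.9
```

```bash
python3 look.py 1;python3 ft.py
```

```text
10.175 [569.43388874 189.40168897 225.55595413] [ 0.11236762  0.18014936 -0.78974874  2.07993717  0.79263403  0.66098738
 -1.79538471] [-0.58603095  0.12895706 -5.09414763] 29.548579555318163
err shift(tool) [-0.38138977 -0.10545082  0.09190922] rv [ 0.00250299 -0.00050244 -0.00017432]
F tool [-0.19596351 -0.53296932 -0.21556435] T [ 0.98356476 -0.6559007  -0.00607071]
```

>>> carry_out(
  steps=[
    [[0, 0, 0.7, 0, 0, 0, 20], [0, 0, 1.4, 0, 0, 0, 20], [0, 0, 2, 0, 0, 0, 20], [0, 0, 2, 0, 0, 0, 20]],
  ],
)

```text
t: 10.68
eef_pos: [570.0, 189.7, 225.0]
orientation: [2.676, -0.257, 1.054]
wrist_force: [-12.1, -3.0, 8.8]
width: 29.3
grip_force: 49.9
```

```bash
python3 look.py 0;python3 ft.py
```

```text
10.675 [569.96132846 189.73503292 225.02108083] [ 0.1100037   0.18215745 -0.78920636  2.07995712  0.79863342  0.6617592
 -1.80104248] [-12.08896995  -3.03567525   8.84884405] 29.32084680587521
err shift(tool) [-0.77832275 -0.07719239  0.37276504] rv [ 0.00404733 -0.00036299  0.00047867]
F tool [ -4.81613721  -1.04995255 -17.96806674] T [ 1.26439099 -1.70655614  0.03277592]
```

Contact with 18 N axial at the expected depth. I'll push a little more to seat it flush.

>>> carry_out(
  steps=[
    [[0, 0, 0.7, 0, 0, 0, 20], [0, 0, 1.4, 0, 0, 0, 20], [0, 0, 1.4, 0, 0, 0, 20], [0, 0, 1.4, 0, 0, 0, 20]],
  ],
)

```text
t: 11.18
eef_pos: [570.0, 189.9, 224.9]
orientation: [2.674, -0.256, 1.054]
wrist_force: [-24.3, -5.3, 22.0]
width: 29.7
grip_force: 50.0
```

```bash
python3 look.py 0;python3 ft.py; python3 - <<'E'
from h import *
S=grab("scene","pics/s5.png");T=grab("top","pics/t5.png")
r=lambda i,u,v,w,h,W,H:cv2.resize(i[v:v+h,u:u+w],(W,H),interpolation=cv2.INTER_CUBIC)
cv2.imwrite("pics/c5.png",np.hstack([r(cv2.imread("pics/s5.png"),365,110,50,70,400,560),r(cv2.imread("pics/t5.png"),155,140,100,140,400,560)]))
E
```

```text
11.175 [570.03405948 189.89644269 224.9413937 ] [ 0.10825874  0.18270861 -0.78915197  2.08016564  0.80239436  0.66312729
 -1.80496974] [-24.27104083  -5.29414055  21.95686279] 29.731783585491712
err shift(tool) [-0.92844223 -0.00864687  0.27179986] rv [0.00561752 0.00012975 0.00105763]
F tool [ -9.22709017  -2.8589129  -35.36200253] T [ 1.61644656 -2.8603867   0.04191537]
```

View pics/c5.png

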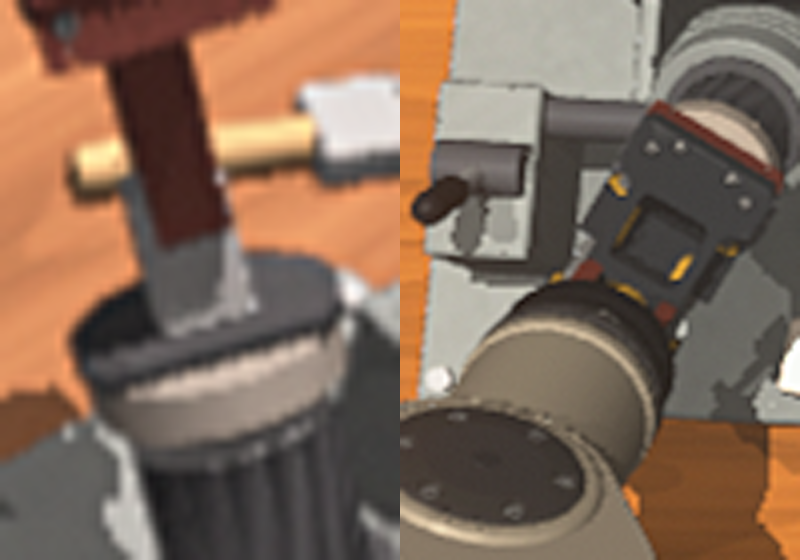

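The stone is fully seated: the scene crop shows the shoulder resting on the nose at (250,460) with no gap. I'll ease off, open and back out along the axis.

>>> carry_out(
  steps=[
    [[0, 0, -1.2, 0, 0, 0, 20], [0, 0, -2.4, 0, 0, 0, 20], [0, 0, -2.4, 0, 0, 0, 40], [0, 0, -2.4, 0, 0, 0, 60], [0, 0, -2.4, 0, 0, 0, 60], [0, 0, -2.4, 0, 0, 0, 60], [0, 0, -8, 0, 0, 0, 60], [0, 0, -25, 0, 0, 0, 60], [0, 0, -55, 0, 0, 0, 60], [0, 0, -90, 0, 0, 0, 60], [0, 0, -120, 0, 0, 0, 60], [0, 0, -120, 0, 0, 0, 60]],
  ],
)

```text
t: 12.78
eef_pos: [511.2, 193.2, 329.2]
orientation: [2.673, -0.26, 1.055]
wrist_force: [-0.3, -0.1, 0.3]
width: 59.8
grip_force: 0.0
```

```bash
python3 ft.py; python3 - <<'E'
from h import *
o=arm.get_obs();print(o["t"],o["eef_pos"],o["orientation"],o["joint_pos"])
S=grab("scene","pics/s6.png");T=grab("top","pics/t6.png")
# lever tip: dark grip pixels
for f,b in((T,(150,170,40,40)),(S,(415,110,25,40))):
    x,y,w,h=b;m=np.zeros((400,640),np.uint8);m[y:y+h,x:x+w]=(f["image"][y:y+h,x:x+w].max(2)<50)*255
    n,l,s,c=cv2.connectedComponentsWithStats(m);k=1+s[1:,4].argmax();p=cv2.findNonZero((l==k).astype(np.uint8));print(s[k],c[k],cv2.minAreaRect(p))
yaw=-.0459;M=np.array([589.6,188.2,190.0]);Rz=R.from_euler('z',yaw)
pv=M+Rz.apply([0,140,-60]);print("pivot",pv)
for q in(0,.55,1.1): 
    t=pv+Rz.apply([95*np.sin(q-.55),0,95*np.cos(q-.55)]);print(q,t,proj(T,t),proj(S,t))
    t=pv+Rz.apply([72*np.sin(q-.55),0,72*np.cos(q-.55)]);print("  grip mid",t,proj(T,t),proj(S,t))
r=lambda i,u,v,w,h,W,H:cv2.resize(i[v:v+h,u:u+w],(W,H),interpolation=cv2.INTER_CUBIC)
cv2.imwrite("pics/c6.png",np.hstack([r(cv2.imread("pics/s6.png"),365,95,80,112,400,560),r(cv2.imread("pics/t6.png"),155,120,100,140,400,560)]))
E
```

```text
F tool [ 1.11882635  2.1568926  -4.66646522] T [ 0.34518389 -0.24002303 -0.0331513 ]
12.775 [511.23294098 193.22823974 329.18937412] [ 2.67304565 -0.2599795   1.05516914] [ 0.20652068 -0.07254331 -0.84348999  2.03109398  0.39767554  0.77818651
 -1.45653696]
[185 180   1   5   5] [185. 182.] ((185.0, 182.0), (4.0, 0.0), -90.0)
[423 122   8  18  93] [426.84946237 130.51612903] ((426.5, 130.5), (17.0, 7.0), 90.0)
pivot [596.02374384 328.05254919 130.        ]
0 [546.42075504 330.33092664 210.9898296 ] (np.float64(160.37372419735493), np.float64(198.4976395493059)) (np.float64(421.7951790274283), np.float64(120.8392999832551))
  grip mid [558.4298997  329.77931947 191.38176559] (np.float64(164.1100746377804), np.float64(194.0606233891676)) (np.float64(423.7319923766699), np.float64(128.99378369377948))
0.55 [596.02374384 328.05254919 225.        ] (np.float64(160.39574703741027), np.float64(173.64704802298786)) (np.float64(436.40989061778293), np.float64(127.64807130055807))
  grip mid [596.02374384 328.05254919 202.        ] (np.float64(164.14838949541604), np.float64(175.61826173759482)) (np.float64(434.6903333722487), np.float64(134.253228175421))
1.1 [645.62673265 325.77417174 210.9898296 ] (np.float64(165.00267553411163), np.float64(151.49152606545533)) (np.float64(449.45424915879425), np.float64(142.9785515472861))
  grip mid [633.61758799 326.32577891 191.38176559] (np.float64(167.52565024571527), np.float64(159.08836291834018)) (np.float64(444.39409042744273), np.float64(145.72701497085242))
```

View pics/c6.png

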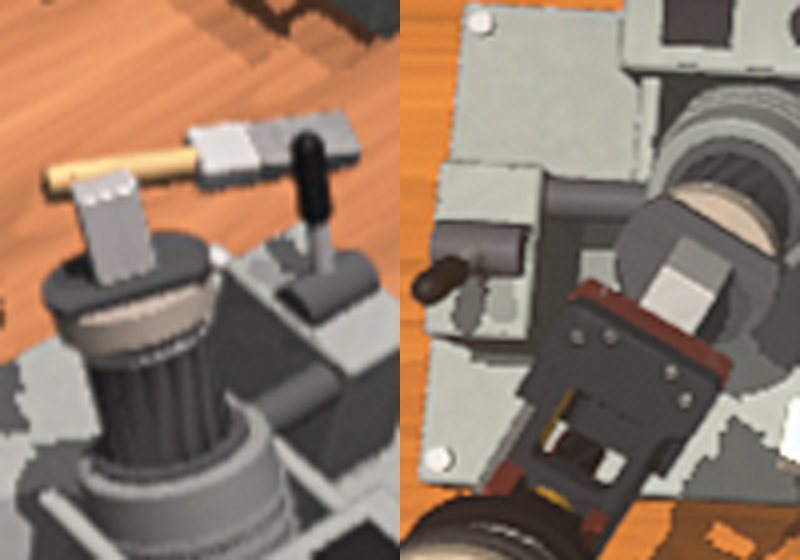

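The stone is seated and released. The lever tip shows at scene crop (308,135), about px (426.6,122), and in the top crop at (424,290), about px (161.5,192.5). I'll triangulate it and plan the push.

```bash
python3 - <<'E'
from h import *
T=grab("top");S=grab("scene")
yaw=-.0459;Rz=R.from_euler('z',yaw)
tip=tri((T,162,192.5),(S,426.6,122.5));print("tip",tip,proj(T,tip),proj(S,tip))
# shadow-robust: grip dark mask in top
g=T["image"].max(2);m=np.zeros((400,640),np.uint8);m[180:202,155:172]=(g[180:202,155:172]<75)*255
n,l,s,c=cv2.connectedComponentsWithStats(m);print(s,c.round(1))
for st in((175,182),(160,184),(186,182)): print("cyl top at z142",st,onz(T,*st,142))
o=arm.get_obs();R0=R.from_euler('xyz',o["orientation"]);Rt=R.from_euler('xyz',[np.pi,0,1.525])
for p in((480,326,330),(490,327,190)): print(R0.inv().apply(np.array(p)-o["eef_pos"]),(R0.inv()*Rt).as_rotvec())
E
```

```text
tip [560.14406668 328.69601043 215.01839091] (np.float64(160.83906180807907), np.float64(191.6560123110743)) (np.float64(425.4953250693717), np.float64(122.81031360772991))
[[     0      0    640    400 255896]
 [   158    184     14     12    104]] [[319.6 199.5]
 [164.9 189.3]]
cyl top at z142 (175, 182) [592.40551051 323.85715306 142.        ]
cyl top at z142 (160, 184) [587.58285649 357.04611647 142.        ]
cyl top at z142 (186, 182) [592.649459   299.36398396 142.        ]
[ 99.44119886 -92.87198561 -22.95150597] [ 0.51205493 -0.13800048 -0.5207058 ]
[  69.66425685 -146.66491893  103.22556821] [ 0.51205493 -0.13800048 -0.5207058 ]
```

>>> carry_out(
  steps=[
    [[15, -15, -15, 0.05, -0.01, -0.05, 40], [35, -33, -20, 0.15, -0.04, -0.15, 20], [58, -54, -23, 0.27, -0.07, -0.27, 0], [78, -74, -23, 0.38, -0.1, -0.39, 0], [92, -87, -23, 0.47, -0.127, -0.48, 0], [99, -93, -23, 0.512, -0.138, -0.521, 0], [99, -93, -23, 0.512, -0.138, -0.521, 0], [99, -93, -23, 0.512, -0.138, -0.521, 0]],
  ],
)

```text
t: 13.98
eef_pos: [479.6, 325.8, 330.4]
orientation: [3.14, 0.0, 1.525]
wrist_force: [-0.5, -0.3, -0.6]
width: 0.9
grip_force: 0.0
```

>>> carry_out(
  steps=[
    [[2, 0, 35, 0, 0, 0, 0], [3, 0, 80, 0, 0, 0, 0], [4, 0, 120, 0, 0, 0, 0], [4, 0, 138, 0, 0, 0, 0], [4, 10, 140, 0, 0, 0, 0], [4, 25, 140, 0, 0, 0, 0], [4, 40, 140, 0, 0, 0, 0], [4, 52, 140, 0, 0, 0, 0], [4, 64, 140, 0, 0, 0, 0], [4, 76, 140, 0, 0, 0, 0], [4, 86, 140, 0, 0, 0, 0], [4, 86, 140, 0, 0, 0, 0]],
  ],
)

```text
t: 15.48
eef_pos: [568.0, 327.1, 196.2]
orientation: [3.136, -0.001, 1.525]
wrist_force: [-6.4, -8.0, 26.0]
width: 0.7
grip_force: 12.6
```

```bash
python3 - <<'E'
from h import *
o=arm.get_obs();print(o["t"],o["eef_pos"],o["wrist_force"],o["wrist_torque"],o["joint_pos"])
S=grab("scene");m=np.zeros((400,640),np.uint8);m[105:160,412:460]=(S["image"][105:160,412:460].max(2)<50)*255
n,l,s,c=cv2.connectedComponentsWithStats(m);print(s[1:],c[1:].round(1))
E
```

```text
15.475 [567.9617906  327.05941768 196.20077984] [-6.38636639 -8.02084966 25.96389411] [-1.65419815  1.01412246 -0.07597888] [-0.05452407  0.57231114 -0.82574268  1.5695044   0.44669822  1.19161409
 -1.01307477]
[[425 105  10  19  64]
 [448 105  12   8  38]
 [433 106   6  15  18]
 [446 111   3   3   5]
 [459 113   1   1   1]
 [449 115   8   5  12]
 [427 123   8  18 100]
 [424 149   9  10  38]
 [420 153   7   6  15]] [[428.1 112. ]
 [453.8 109.1]
 [435.1 112.5]
 [447.2 111.8]
 [459.  113. ]
 [451.9 116.8]
 [430.4 131.5]
 [428.6 153.3]
 [423.1 155.1]]
```

```bash
python3 - <<'E'
from h import *
S=grab("scene","pics/s7.png");T=grab("top","pics/t7.png");W=grab("wrist","pics/w7.png")
r=lambda i,u,v,w,h,W,H:cv2.resize(i[v:v+h,u:u+w],(W,H),interpolation=cv2.INTER_CUBIC)
cv2.imwrite("pics/c7.png",np.vstack([np.hstack([r(cv2.imread("pics/s7.png"),390,85,70,70,400,400),r(cv2.imread("pics/t7.png"),130,140,80,80,400,400)]),np.hstack([r(cv2.imread("pics/w7.png"),0,0,640,400,320,200),np.zeros((200,480,3),np.uint8)])]))
E
```

```text
(no output)
```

View pics/c7.png

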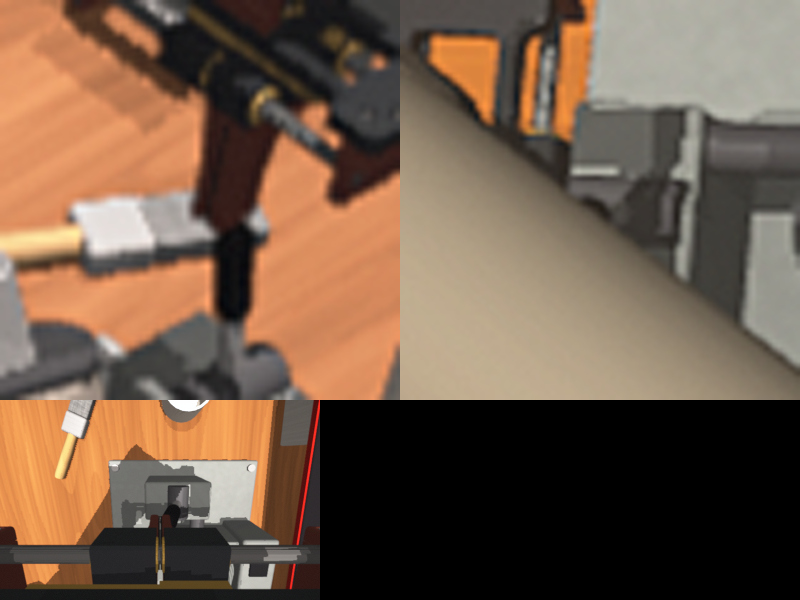

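The finger is bearing on the lever's end: the scene crop shows the grip's top at (235,228) directly under the fingertip. It is pushing along the lever's axis, so it jams. I'll back off, lift, open, straddle the lever and push with the rear pad's flat inner face.

>>> carry_out(
  steps=[
    [[0, -15, 0, 0, 0, 0, 0], [0, -35, 0, 0, 0, 0, 0], [1, -40, -30, 0, 0, 0, 20], [2, -30, -65, 0, 0, 0, 50], [3, 0, -75, 0, 0, 0, 87], [3, 20, -75, 0, 0, 0, 87], [3, 27, -75, 0, 0, 0, 87], [3, 27, -75, 0, 0, 0, 87], [3, 27, -75, 0, 0, 0, 87]],
  ],
)

```text
t: 16.8
eef_pos: [592.0, 328.7, 266.3]
orientation: [3.14, -0.0, 1.527]
wrist_force: [-0.5, 0.3, 0.2]
width: 67.1
grip_force: 0.0
```

```bash
python3 - <<'E'
from h import *
o=arm.get_obs();print(o["t"],o["eef_pos"],o["wrist_force"],o["width"])
S=grab("scene");W=grab("wrist")
m=np.zeros((400,640),np.uint8);m[118:160,418:460]=(S["image"][118:160,418:460].max(2)<50)*255
n,l,s,c=cv2.connectedComponentsWithStats(m);print(s[1:],c[1:].round(1))
# wrist: predicted pixels of lever tip candidates; dark blob near them
for x in(560,575): print(proj(W,(x,328,212)))
u,v=map(int,proj(W,(567,328,205)));g=W["image"].max(2);m=np.zeros((400,640),np.uint8);m[max(v-50,0):v+50,u-70:u+70]=(g[max(v-50,0):v+50,u-70:u+70]<45)*255
n,l,s,c=cv2.connectedComponentsWithStats(m);print([(a.tolist(),b.round(1).tolist()) for a,b in zip(s[1:],c[1:]) if a[4]>80])
E
```

```text
16.8 [592.04122385 328.68417137 266.32890232] [-0.46516195  0.3434849   0.20691852] 67.10342766100817
[[425 123   8  18  94]
 [424 150   3   1   3]
 [438 151   2   3   4]
 [420 153   8   7  16]
 [431 155   4   3   6]] [[428.9 131. ]
 [425.  150. ]
 [438.5 152. ]
 [423.4 155.3]
 [432.5 155.7]]
(np.float64(274.6888979839295), np.float64(212.06521558204142))
(np.float64(295.4152397901941), np.float64(211.17855045400069))
[([278, 189, 39, 34, 834], [297.1, 205.7]), ([228, 233, 20, 26, 301], [240.3, 249.1])]
```

>>> carry_out(
  steps=[
    [[0, 0, 0, 0, 0, 0, 87], [0, 0, 0, 0, 0, 0, 87], [0, 0, 25, 0, 0, 0, 87], [0, 0, 50, 0, 0, 0, 87], [0, 0, 70, 0, 0, 0, 87], [0, 0, 77, 0, 0, 0, 87], [0, 0, 77, 0, 0, 0, 87]],
  ],
)

```text
t: 17.77
eef_pos: [593.2, 328.3, 189.4]
orientation: [3.14, -0.001, 1.526]
wrist_force: [0.6, -0.2, 0.9]
width: 87.1
grip_force: 0.0
```

>>> carry_out(
  steps=[
    [[0, 8, 0, 0, 0, 0, 87], [0, 16, 0, 0, 0, 0, 87], [0, 24, 0, 0, 0, 0, 87], [1, 32, 0, 0, 0, 0, 87], [1, 40, 0, 0, 0, 0, 87], [1, 48, 0, 0, 0, 0, 87], [1, 55, 0, 0, 0, 0, 87], [1, 55, 0, 0, 0, 0, 87]],
  ],
)

```text
t: 18.77
eef_pos: [649.1, 326.4, 189.1]
orientation: [3.139, -0.0, 1.525]
wrist_force: [-1.1, -0.6, -0.1]
width: 87.0
grip_force: 0.0
```

```bash
cat > lev.py <<'E'
from h import *
o=arm.get_obs();print(o["t"],o["eef_pos"],o["wrist_force"],o["width"],o["joint_pos"].round(2))
S=grab("scene");m=np.zeros((400,640),np.uint8);m[115:170,415:470]=(S["image"][115:170,415:470].max(2)<50)*255
n,l,s,c=cv2.connectedComponentsWithStats(m);print([(a.tolist(),b.round(1).tolist()) for a,b in zip(s[1:],c[1:]) if a[4]>25])
E
python3 lev.py
```

```text
18.775 [649.05981646 326.35142396 189.14290434] [-1.11357788 -0.6237485  -0.11614538] 87.02501714316561 [-0.08  0.69 -0.78  1.38  0.49  1.27 -0.94]
[([434, 115, 12, 32, 166], [439.7, 130.8]), ([465, 128, 5, 11, 31], [467.5, 132.1]), ([420, 148, 20, 12, 113], [427.9, 153.9])]
```

Moving freely. I'll push on to the stop.

>>> carry_out(
  steps=[
    [[0, 5, 0, 0, 0, 0, 87], [0, 10, 0, 0, 0, 0, 87], [0, 15, 0, 0, 0, 0, 87], [0, 18, 0, 0, 0, 0, 87], [0, 18, 0, 0, 0, 0, 87]],
  ],
)

```text
t: 19.45
eef_pos: [666.8, 325.9, 189.7]
orientation: [3.139, -0.001, 1.525]
wrist_force: [0.5, 0.1, 0.5]
width: 87.1
grip_force: 0.2
```

```bash
python3 lev.py
```

```text
19.45 [666.79093541 325.87028167 189.7040841 ] [0.50402086 0.08674033 0.45042185] 87.07686548964166 [-0.08  0.71 -0.77  1.34  0.5   1.28 -0.92]
[([435, 115, 28, 35, 194], [445.3, 132.3]), ([462, 115, 8, 6, 26], [466.6, 116.5]), ([420, 147, 20, 13, 111], [428.1, 153.9])]
```

>>> carry_out(
  steps=[
    [[0, 3, 0, 0, 0, 0, 87], [0, 6, 0, 0, 0, 0, 87], [0, 8, 0, 0, 0, 0, 87], [0, 10, 0, 0, 0, 0, 87], [0, 10, 0, 0, 0, 0, 87]],
  ],
)

```text
t: 20.12
eef_pos: [676.9, 325.4, 189.8]
orientation: [3.139, -0.001, 1.525]
wrist_force: [1.2, -0.1, 1.2]
width: 86.9
grip_force: 0.4
```

```bash
python3 lev.py
```

```text
20.125 [676.89713818 325.36451422 189.80752177] [ 1.21587364 -0.08197559  1.19078242] 86.93191363713348 [-0.09  0.73 -0.77  1.31  0.5   1.3  -0.91]
[([436, 115, 31, 36, 212], [447.5, 133.0]), ([462, 115, 8, 6, 26], [466.4, 116.8]), ([420, 149, 20, 11, 95], [428.0, 154.6])]
```

>>> carry_out(
  steps=[
    [[0, 2, 0, 0, 0, 0, 87], [0, 4, 0, 0, 0, 0, 87], [0, 6, 0, 0, 0, 0, 87], [0, 6, 0, 0, 0, 0, 87]],
  ],
)

```text
t: 20.68
eef_pos: [682.6, 325.1, 189.5]
orientation: [3.139, -0.001, 1.525]
wrist_force: [1.0, -0.0, -0.0]
width: 87.1
grip_force: 0.3
```

```bash
python3 lev.py; python3 - <<'E'
from h import *
o=arm.get_obs();S=grab("scene")
Rt=R.from_euler('xyz',o["orientation"])
for p in((0,-43.5,0),(0,-43.5,-40),(0,43.5,0)): print(p,proj(S,o["eef_pos"]+Rt.apply(p)))
g=S["image"].max(2)[118:165:2,424:470:2]
for k,r in enumerate(g): print(118+2*k,' '.join('%3d'%x for x in r))
E
```

```text
20.675 [682.55911155 325.08902076 189.51623823] [ 0.98828307 -0.03826825 -0.0307798 ] 87.11750250452303 [-0.09  0.73 -0.77  1.3   0.5   1.3  -0.9 ]
[([462, 115, 8, 6, 26], [466.3, 117.0]), ([420, 116, 49, 44, 269], [442.7, 141.2])]
(0, -43.5, 0) (np.float64(446.0494372633576), np.float64(147.3399043710028))
(0, -43.5, -40) (np.float64(449.36037301581575), np.float64(135.944922718265))
(0, 43.5, 0) (np.float64(471.61069387828), np.float64(167.96093966233997))
118 192 190 177 168 169 216 230 224 225 231 195  52  49  47  48  48  43 229 234 216 115  25  25
120 180 183 178 177 175 177 227 227 226 227 226 230  63  54  57  49  49  93 198 232 233 153  44
122 187 176 176 185 184 177 216 229 226 218 222 227  49  53  58  33  60  50  48 191 232 229 183
124 181 179 176 187 188 190 178 222 220 225 232 206  48  52  24  17 198 198  59  46 113 216 212
126 165 157 141 107  69  63  85 220 226 231 231 155  49  31  19  33 232 230 200 105  47  83 188
128  57  57  61  63  74 132 200 232 230 223 227 130  51  25  20  65 224 213 214 217 134  44  53
130 146 171 206 205 219 225 232 226 222 223 230 112  51  21  
[... 966 characters left out ...]
 229 130 102 117 122 126 115
152  58  60  56  43  78  80  62  50  67 217 236 232 228 225 225 224 232 100 109 119 123 128 124
154  43  46  44  43  49  43  44  68  98 102 206 231 227 223 222 231 190 101 114 120 125 128 131
156  35  42  45  41  41  45  93 105 103 100 100 165 226 226 230 236  98 107 115 122 126 131 133
158  52  36  41  46  61  70  89 100 102 103 102  99 142 235 229 194  95 111 118 123 128 131 133
160  68  60  52  70  73  71  70  73  93 106 106 102 100 143 191 215 100 113 120 125 128 132 134
162  60  69  71  70  71  71  70  70  68  91 106 100  75 190 203 194 112 115 122 124 130 132 135
164  62  60  67  71  71  70  72  70  73  84  89  67  64 229 199 183 134 114 122 126 130 134 135
```

>>> carry_out(
  steps=[
    [[0, 2, 0, 0, 0, 0, 87], [0, 4, 0, 0, 0, 0, 87], [0, 4, 0, 0, 0, 0, 87]],
  ],
)

```text
t: 21.15
eef_pos: [686.4, 324.9, 189.5]
orientation: [3.14, -0.0, 1.525]
wrist_force: [0.8, -0.6, 0.9]
width: 87.0
grip_force: 0.2
```

```bash
cat > lev2.py <<'E'
from h import *
o=arm.get_obs();print(o["t"],o["eef_pos"],o["wrist_force"],o["wrist_torque"],o["grip_force"])
S=grab("scene");m=np.zeros((400,640),np.uint8);m[125:175,430:475]=(S["image"][125:175,430:475].max(2)<28)*255
n,l,s,c=cv2.connectedComponentsWithStats(m)
for k in range(1,n):
    if s[k,4]>12: print(s[k],c[k].round(1))
W=grab("wrist");Rt=R.from_euler('xyz',o["orientation"]);u,v=map(int,proj(W,o["eef_pos"]+Rt.apply((0,-25,-10))))
m=np.zeros((400,640),np.uint8);a,b,c_,d=max(v-70,0),v+40,max(u-40,0),u+80;m[a:b,c_:d]=(W["image"][a:b,c_:d].max(2)<28)*255
n,l,s,c=cv2.connectedComponentsWithStats(m);print("wrist roi",a,b,c_,d)
for k in range(1,n):
    if s[k,4]>40: print(s[k],c[k].round(1))
E
python3 lev2.py
```

```text
21.15 [686.38647374 324.92865509 189.49118803] [ 0.84411241 -0.63365839  0.90475861] [-0.05782651 -0.09756802 -0.0434798 ] 0.15232795849442482
[437 125  19  25 109] [447.1 138.8]
wrist roi 170 280 232 352
[232 232  10  31 213] [235.6 247.3]
```

>>> carry_out(
  steps=[
    [[0, -4, 0, 0, 0, 0, 87], [0, -4, -25, 0, 0, 0, 87], [0, -4, -60, 0, 0, 0, 87], [0, -20, -95, 0, 0, 0, 87], [0, -60, -120, 0, 0, 0, 87], [0, -110, -130, 0, 0, 0, 87], [0, -160, -130, 0, 0, 0, 87], [0, -200, -130, 0, 0, 0, 87], [0, -220, -130, 0, 0, 0, 87], [0, -220, -130, 0, 0, 0, 87]],
  ],
)

```text
t: 22.5
eef_pos: [465.7, 335.1, 319.7]
orientation: [3.138, -0.0, 1.527]
wrist_force: [0.3, 0.7, 0.1]
width: 86.9
grip_force: 0.0
```

```bash
cat > lev3.py <<'E'
from h import *
o=arm.get_obs();print(o["t"],o["eef_pos"])
S=grab("scene","pics/s8.png");T=grab("top","pics/t8.png");r={}
for n_,f,b in(("S",S,(418,112,45,48)),("T",T,(148,140,45,62))):
    x,y,w,h=b;m=np.zeros((400,640),np.uint8);m[y:y+h,x:x+w]=(f["image"][y:y+h,x:x+w].max(2)<48)*255
    n,l,s,c=cv2.connectedComponentsWithStats(m)
    for k in range(1,n):
        if s[k,4]>20:
            p=cv2.findNonZero((l==k).astype(np.uint8));print(n_,s[k],c[k].round(1),cv2.boxPoints(cv2.minAreaRect(p)).round(0).tolist())
pv=np.array([595,327,129.]);Rz=R.from_euler('z',-.0459)
for q in(0,.2,.4,.6,.8,1,1.1):
    t=[pv+Rz.apply([a*np.sin(q-.55),0,a*np.cos(q-.55)]) for a in(50,72.5,95)];print(q,[np.round(proj(f,x)).astype(int).tolist() for f in(S,T) for x in t])
E
python3 lev3.py
```

```text
22.5 [465.72951254 335.0643131  319.67085076]
S [437 140  13  11  68] [442.7 144.9] [[435.0, 147.0], [447.0, 139.0], [450.0, 143.0], [438.0, 151.0]]
0 [[425, 137], [423, 129], [421, 121], [168, 191], [165, 195], [161, 199]]
0.2 [[428, 138], [427, 130], [426, 122], [168, 186], [164, 188], [160, 190]]
0.4 [[430, 139], [431, 132], [432, 125], [168, 181], [164, 181], [161, 181]]
0.6 [[433, 141], [435, 135], [437, 129], [168, 177], [165, 174], [161, 172]]
0.8 [[436, 144], [439, 139], [442, 134], [169, 172], [166, 168], [163, 163]]
1 [[438, 147], [442, 143], [447, 140], [170, 168], [167, 162], [165, 156]]
1.1 [[439, 149], [444, 146], [449, 143], [170, 167], [168, 160], [166, 152]]
```

```bash
cat > lev4.py <<'E'
from h import *
W=grab("wrist","pics/w8.png");T=grab("top");S=grab("scene")
pv=np.array([595,327,129.]);Rz=R.from_euler('z',-.0459);pts=[]
for q in(.8,1,1.1): 
    t=[pv+Rz.apply([a*np.sin(q-.55),0,a*np.cos(q-.55)]) for a in(50,72.5,95)];pts+=[proj(W,x) for x in t];print(q,np.round(pts[-3:]).astype(int).tolist())
pts=np.array(pts)
for n_,f,(x0,y0,x1,y1),ths in(("W",W,(*(pts.min(0)-30),*(pts.max(0)+30)),(30,40,55)),("T",T,(150,140,180,200),(40,60,75))):
  x0,y0,x1,y1=[int(max(0,v)) for v in(x0,y0,x1,y1)]
  for th in ths:
    m=np.zeros((400,640),np.uint8);m[y0:y1,x0:x1]=(f["image"][y0:y1,x0:x1].max(2)<th)*255
    n,l,s,c=cv2.connectedComponentsWithStats(m)
    for k in range(1,n):
        if s[k,4]>25: print(n_,th,s[k],c[k].round(1),cv2.boxPoints(cv2.minAreaRect(cv2.findNonZero((l==k).astype(np.uint8)))).round(0).tolist())
E
python3 lev4.py
```

```text
0.8 [[464, 187], [480, 192], [498, 197]]
1 [[472, 186], [492, 191], [515, 195]]
1.1 [[476, 186], [497, 190], [522, 194]]
W 30 [467 179  48  22 619] [488.3 188.4] [[465.0, 191.0], [469.0, 175.0], [514.0, 185.0], [510.0, 202.0]]
W 40 [466 178  54  24 758] [491.1 189. ] [[465.0, 192.0], [468.0, 175.0], [520.0, 186.0], [517.0, 203.0]]
W 55 [466 178  55  24 868] [493.  189.3] [[464.0, 194.0], [467.0, 176.0], [522.0, 186.0], [518.0, 203.0]]
W 55 [433 206  17  21  96] [442.7 220.8] [[432.0, 226.0], [435.0, 205.0], [449.0, 206.0], [447.0, 227.0]]
W 55 [486 215  22  12 117] [495.6 221.4] [[485.0, 219.0], [488.0, 214.0], [508.0, 225.0], [504.0, 230.0]]
T 60 [162 153  12  19 110] [168.2 162.7] [[161.0, 155.0], [168.0, 152.0], [175.0, 170.0], [168.0, 172.0]]
T 75 [162 153  12  19 134] [168.  162.2] [[161.0, 154.0], [168.0, 152.0], [175.0, 170.0], [168.0, 173.0]]
```

```bash
python3 - <<'E'
from h import *
W=grab("wrist");T=grab("top");S=grab("scene")
P={k:tri((T,*a),(W,*b),(S,*c)) for k,a,b,c in(("mid",(168.2,162.5),(493,189.3),(442.7,144.9)),("tip",(164.5,153.2),(520,194.5),(448.5,141)),("root",(171.5,171),(466,185),(436.5,149)))}
for k,v in P.items(): print(k,v.round(1),[np.round(proj(f,v),1).tolist() for f in(T,W,S)])
d=P["tip"]-P["root"];print("lean",np.arctan2(d[0],d[2]),np.linalg.norm(d))
# initial from first pictures
A=tri((T,164.9,189.3),(S,426.8,130.5));print("init mid",A.round(1),[np.round(proj(f,A),1).tolist() for f in(T,S)])
pv=(A+P["mid"])/2;print("chord",np.linalg.norm((P["mid"]-A)[[0,2]]),"expected for 1.1:",2*72.5*np.sin(.55))
E
```

```text
mid [627.8 325.8 189.9] [[167.8, 161.9], [492.0, 189.5], [442.4, 144.9]]
tip [641.  325.9 213.8] [[164.4, 153.4], [520.7, 194.4], [448.3, 141.1]]
root [613.7 325.8 164. ] [[171.4, 170.7], [465.5, 184.9], [436.4, 149.0]]
lean 0.5010057936079445 56.75474152122221
init mid [568.7 328.5 194.1] [[164.5, 189.0], [426.5, 130.6]]
chord 59.20588022094573 expected for 1.1: 75.78964819494558
```

Three views put the lever at a lean of about 0.50, just short of the stop, and the visible finger ends sit higher than assumed, so the pad slid over the tip. I'll straddle again, deeper, and finish the push.

>>> carry_out(
  steps=[
    [[0, 40, 0, 0, 0, 0, 87], [0, 90, 10, 0, 0, 0, 87], [-1, 135, 30, 0, 0, 0, 87], [-1, 155, 50, 0, 0, 0, 87], [-1, 160, 65, 0, 0, 0, 87], [-1, 160, 90, 0, 0, 0, 87], [-1, 160, 115, 0, 0, 0, 87], [-1, 160, 140, 0, 0, 0, 87], [-1, 160, 155, 0, 0, 0, 87], [-1, 160, 157, 0, 0, 0, 87], [-1, 160, 157, 0, 0, 0, 87]],
  ],
)

```text
t: 24.28
eef_pos: [626.4, 327.3, 163.4]
orientation: [3.139, -0.001, 1.526]
wrist_force: [-1.5, -0.7, 0.1]
width: 87.4
grip_force: 0.0
```

>>> carry_out(
  steps=[
    [[0, 6, 0, 0, 0, 0, 87], [0, 12, 0, 0, 0, 0, 87], [0, 18, 0, 0, 0, 0, 87], [0, 22, 0, 0, 0, 0, 87], [0, 22, 0, 0, 0, 0, 87]],
  ],
)

```text
t: 24.9
eef_pos: [648.5, 325.7, 162.4]
orientation: [3.14, -0.001, 1.525]
wrist_force: [0.3, -0.2, -1.2]
width: 86.9
grip_force: 0.0
```

>>> carry_out(
  steps=[
    [[0, 3, 0, 0, 0, 0, 87], [0, 6, 0, 0, 0, 0, 87], [0, 8, 0, 0, 0, 0, 87], [0, 8, 0, 0, 0, 0, 87]],
  ],
)

```text
t: 25.4
eef_pos: [656.4, 325.3, 162.5]
orientation: [3.14, -0.0, 1.526]
wrist_force: [0.9, -0.4, 0.2]
width: 87.1
grip_force: 0.0
```

```bash
python3 -c "
from h import *
o=arm.get_obs();print(o['wrist_force'],o['wrist_torque'],o['grip_force'],o['width'])"
```

```text
[ 0.8660604  -0.43954203  0.19423591] [-0.12037423 -0.05283001 -0.02985836] 0.0 87.14563378372485
```

>>> carry_out(
  steps=[
    [[0, 2, 0, 0, 0, 0, 87], [0, 4, 0, 0, 0, 0, 87], [0, 6, 0, 0, 0, 0, 87], [0, 6, 0, 0, 0, 0, 87]],
  ],
)

```text
t: 25.9
eef_pos: [661.8, 325.3, 162.3]
orientation: [3.141, -0.0, 1.526]
wrist_force: [-2.2, -0.6, 0.2]
width: 87.3
grip_force: 0.7
```

```bash
cat lev3.py | sed 's/s8/s9/;s/t8/t9/' > l.py; python3 l.py | head -5; python3 lev4.py | grep -v ^0
```

```text
25.9 [661.8061335  325.25900874 162.30977027]
1 [[235, 244], [245, 259], [258, 278]]
1.1 [[244, 242], [260, 256], [279, 273]]
W 30 [ 187  227  100   62 3396] [241.8 261.5] [[186.0, 228.0], [285.0, 226.0], [287.0, 287.0], [187.0, 289.0]]
W 40 [ 185  227  103   63 3616] [241.4 261.9] [[183.0, 229.0], [286.0, 225.0], [288.0, 286.0], [185.0, 290.0]]
W 55 [ 181  212  128   81 4791] [238.3 258.3] [[181.0, 212.0], [308.0, 212.0], [308.0, 292.0], [181.0, 292.0]]Traceback (most recent call last):
  File "l.py", line 5, in <module>
    x,y,w,h=b;m=np.zeros((400,640),np.uint9);m[y:y+h,x:x+w]=(f["image"][y:y+h,x:x+w].max(2)<48)*255
                                   ^^^^^^^^
    raise AttributeError(f"module {__name__!r} has no attribute {attr!r}")
AttributeError: module 'numpy' has no attribute 'uint9'. Did you mean: 'uint'?
```

Contact. I'll go on to the stop.

>>> carry_out(
  steps=[
    [[0, 1, 0, 0, 0, 0, 87], [0, 2, 0, 0, 0, 0, 87], [0, 3, 0, 0, 0, 0, 87], [0, 3, 0, 0, 0, 0, 87]],
  ],
)

```text
t: 26.65
eef_pos: [664.2, 325.2, 162.4]
orientation: [3.142, -0.0, 1.526]
wrist_force: [-5.5, -0.7, 0.7]
width: 87.4
grip_force: 2.3
```

>>> carry_out(
  steps=[
    [[0, 1, 0, 0, 0, 0, 87], [0, 2, 0, 0, 0, 0, 87], [0, 3, 0, 0, 0, 0, 87], [0, 3, 0, 0, 0, 0, 87]],
  ],
)

```text
t: 27.15
eef_pos: [664.6, 325.3, 161.9]
orientation: [-3.137, 0.001, 1.528]
wrist_force: [-11.5, -2.2, 2.5]
width: 87.3
grip_force: 5.4
```

The position has stalled while the force climbs, so the lever is at its stop. I'll back off, lift and retreat.

>>> carry_out(
  steps=[
    [[0, -6, 0, 0, 0, 0, 87], [0, -16, 0, 0, 0, 0, 87], [0, -20, -25, 0, 0, 0, 87], [0, -22, -60, 0, 0, 0, 87], [0, -25, -100, 0, 0, 0, 87], [0, -50, -140, 0, 0, 0, 87], [0, -100, -155, 0, 0, 0, 87], [0, -150, -157, 0, 0, 0, 87], [0, -190, -157, 0, 0, 0, 87], [0, -202, -157, 0, 0, 0, 87], [0, -202, -157, 0, 0, 0, 87]],
  ],
)

```text
t: 28.52
eef_pos: [466.6, 334.1, 320.6]
orientation: [3.137, -0.001, 1.526]
wrist_force: [0.5, 0.1, 0.2]
width: 87.4
grip_force: 0.0
```

```bash
python3 lev3.py | head -4; python3 lev4.py | grep -E "^(W 40|T 75)"; python3 - <<'E'
from h import *
S=grab("scene");T=grab("top");a=cv2.imread("pics/s6.png").astype(int);b=S["image"][:,:,::-1].astype(int)
d=np.abs(a-b).max(2);print("stone area diff frac",(d[130:165,373:408]>60).mean())
# head top location in scene/top and polisher knob
M=np.array([589.8,188.9,190.3]);n=sock(-.0459,0).as_matrix()[:,2]
print("pred head top px",proj(S,M+79*n),proj(T,M+79*n))
E
```

```text
28.525 [466.5914784  334.07583422 320.64771964]
S [437 141  14  11  70] [443.3 145.9] [[436.0, 147.0], [449.0, 140.0], [451.0, 144.0], [438.0, 151.0]]
0 [[425, 137], [423, 129], [421, 121], [168, 191], [165, 195], [161, 199]]
0.2 [[428, 138], [427, 130], [426, 122], [168, 186], [164, 188], [160, 190]]
W 40 [468 177  54  23 773] [492.9 187.6] [[466.0, 191.0], [470.0, 174.0], [522.0, 185.0], [519.0, 201.0]]
T 75 [163 152  12  19 137] [168.4 161.2] [[162.0, 153.0], [169.0, 151.0], [175.0, 169.0], [168.0, 171.0]]
stone area diff frac 0.18040816326530612
pred head top px (np.float64(385.72249246875094), np.float64(131.99471188133543)) (np.float64(222.77192139289298), np.float64(194.11364636712744))
```

The lever now matches the fully-over prediction. Last, a numeric check that the stone hasn't moved and the polisher is in place.

```bash
python3 - <<'E'
from h import *
b=grab("scene");T=grab("top")
g=lambda i:cv2.cvtColor(i,cv2.COLOR_BGR2GRAY)
A=g(cv2.imread("pics/s6.png"));B=g(np.ascontiguousarray(b["image"][:,:,::-1]))
for n,(x,y,w,h) in {"plate+stone":(370,138,42,32),"head":(376,126,24,28),"nose":(380,165,35,25)}.items():
    t=cv2.Canny(A,60,120)[y:y+h,x:x+w];r=cv2.matchTemplate(cv2.Canny(B,60,120)[y-6:y+h+6,x-6:x+w+6],t,cv2.TM_CCORR_NORMED);k=cv2.minMaxLoc(r);print(n,round(k[1],2),np.array(k[3])-6)
A0=g(cv2.imread("pics/scene0.png"));x,y,w,h=205,255,48,48
r=cv2.matchTemplate(B[y-6:y+h+6,x-6:x+w+6],A0[y:y+h,x:x+w],cv2.TM_CCOEFF_NORMED);k=cv2.minMaxLoc(r);print("polisher",round(k[1],2),np.array(k[3])-6)
E
```

```text
plate+stone 0.81 [0 0]
head 0.68 [0 0]
nose 0.93 [0 0]
polisher 1.0 [0 0]
```

Nothing has shifted, so I'm handing the job in.

```bash
python3 -c "
from h import *
print(arm.finish_job())"
```

```text
the job is handed in; nothing more can be done
None
```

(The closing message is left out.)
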